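# Third hand: set out the studs and press a starter solenoid into its sprung saddle

## Robot

A 6-joint arm with a two-finger parallel gripper is mounted at the origin on a cart in front of the work surface, level with it; the furniture and walls round the work are solid. World frame = base frame: x ahead of the robot, y to its left, z up, the work surface at z = 0. Lengths are in m, angles in rad, forces in N, time in s.
With the tool pointing down it reaches from about 0.35 to 0.775 m from the base axis. Payload 5.5 kg.
Tool frame: the origin (TCP) lies between the finger pads; the fingertips stand 17 mm ahead of it and the grasp point (between the pads) lies 2 mm behind it (env.finger_overhang is the distance from the TCP to the fingertips, in m); z points along the fingers, y is the line along which they close (so a half turn about z gives the same grasp; the last joint's range is limited). The gripper opens to 85 mm and grips with 20 to 120 N. Pads are 22 mm wide; open, the fingers measure 114 mm over their backs; the gripper's body (76 mm by 85 mm) begins 54 mm behind the grasp point. The pads swing forward as they close: fully open they stand 13 mm farther back than shut.
Start: joints at [1.121, 0.313, 0.046, 1.304, 0, 1.431], TCP at [0.175, 0.548, 0.248] pointing down, gripper open.
Joint ranges: [-2.76, 2.76], [-0.86, 1.69], [-1.03, 1.26], [-2.2, 2.34], [-1.47, 1.5], [-3.14, 3.14]. Speed limits (rad/s): [2.57, 2.57, 3.14, 3.14, 3.14, 3.14].

## Interface

Orientations are given as a unit quaternion [w, x, y, z].
In Python, from workcell import env gives the robot as it stands. The module is installed in compiled form; this text tells all that it offers.
- The arm moves only by the shell command python3 -m pendant 'ROWS' [FORCE]. ROWS is JSON, a list of rows, each a list of 5 numbers: the gripper's target within -1 to 1 (fully open at 1, half-way at 0, shut at -1), then the shift along the tool's x, y, z in m, then the turn about the tool's z in rad. A call has 1 to 8 rows; each row shifts and turns the commanded pose from where the row before left it, along the tool's axes as they then stand; what a row does not reach is not made up. A row lasts 1/8 s, in which the tool goes at most 62.5 mm and 10.7 degrees, less where a joint would pass 70% of its speed; a pose out of reach is approached as far as the arm can. A call with a gripper value outside its range is refused whole. The fingers move at their own pace and stop on an object; FORCE is the grip in N (left out, the last holds). Time passes only in rows, so rows that do not move let the fingers close. It gives the time, the measured TCP pose, the force, the opening and the grip force at its end, in the units of the state.
- env.get_state(): the state, without advancing time (a new reading comes with each control period).
- env.read_camera(name): name is "side" or "top" or "wrist"; returns the picture (384x512x3 uint8, red, green, blue); there is no depth.
- env.calibration(name): a dict with "K" (3x3 intrinsics, pixels), "distortion" ([k1, k2, p1, p2, k3] as OpenCV has them; the pictures are not rectified), "T" (4x4, takes a point from camera to world coordinates); the wrist camera has in their place "tool_from_camera" (4x4, takes a point from camera to tool coordinates, whose origin is the TCP and whose axes are the flange's). Camera axes: x right, y down, z forward; pixel columns grow to the right and rows downward; lengths in m; the calibration is good to about 2 mm. A picture is of the moment at which its call begins: read the wrist's pose just before it. calibration takes no time and is no camera call.
- env.hand_in(): hands the job in; it is judged then, once.
Trained networks look in the newest picture that a camera, given by its name, has taken for a name from the list of things; names that differ only in an ending like _2 or _b are one class to them, and where a whole thing is asked for, a point or a joint stands for the part that bears it (a point fixed in the world has none). Each returns a list of dicts, best first, with "score" (0 to 1); they miss things now and then, are a little off and sometimes report something else, mostly with a low value. They report only what shows in the picture. A call takes as long as a camera call.
- env.recognise(camera, label): "centre" ([column, row] in pixels, amid what is visible of it).
The state is a dict: "clock": time; "joint_pos": joint angles; "qvel": joint speeds; "tau": joint torques, N m; "tcp_pos": TCP position; "orientation": TCP orientation; "wrist_force": force on the tool from outside, world axes, zero at the start; "ft_torque": the same for the moment, N m; "finger_gap": finger opening in m; "grip_force": force on a finger pad.
Only numpy, scipy, OpenCV 4.12 (cv2) and the standard library are available. Lean on these libraries where they do the work, as an engineer would, in place of code of your own. Each camera call takes 0.05 s, during which the arm holds its last target. There are 200 camera calls.

## Task

I am about to fasten this starter solenoid: first stand the two brass studs upright in the blue tray, one in each cell, so that I can reach them. Then stand the solenoid upright on the fixture's base plate and press it squarely into the V of the sprung saddle, without bottoming the spring, until the red pointer stands in the green band, and finish there: keep hold of the solenoid and keep pushing steadily with the pointer in the green, do not let go. Leave the other things where they are.

Things in the scene. Friction and masses are not known exactly. Their poses are not given: they have to be found in the camera images.
- stud_a: brass stud, 51 mm tall, standing on its round foot (16 mm wide, 7 mm high); the stem above is 8 mm in diameter up to the top: take it by the stem. 40 g. Origin: centre of the underside; z is up along the stem
- stud_b: a second brass stud, same as stud_a
- tray: blue open tray, fixed to the bench, 46 mm (its x) by 86 mm (its y), 26 mm high, walls and floor 3 mm; one divider wall 3 mm thick across the middle makes two cells side by side along its y axis, cell centres at y = +21 and -21 mm, each 40 x 38 mm inside. Origin: centre of the underside, inner floor 3 mm above it
- solenoid: starter solenoid standing upright, 78 mm tall, 0.3 to 0.55 kg: bright metal can 43 mm in diameter and 50 mm high (take it round the can), above it a dark cap 37 mm in diameter up to 64 mm with two copper terminals up to 78 mm. Origin: centre of the underside, z up
- fixture: aluminium press fixture, fixed: base plate with its top 12 mm above the bench, x -45 to +113 mm, 76 mm wide (y); at its +x end a grey spring housing (x 79 to 109, 52 wide, 57 high) with a green band on the white top. Press along the fixture's +x; the -x end is open. Origin: at bench height, below the solenoid's axis when it just touches the released saddle
- saddle_seat (a point): point on the top of the base plate (12 mm above the bench) where the centre of the solenoid's underside lies when seated in the V; moves with the saddle, axes as the fixture's. The saddle is a steel V block 39 mm wide (y), 14 to 54 mm above the bench, open 120 degrees towards -x; it touches the can 30 degrees either side of +x
- saddle (a joint): travel of the sprung saddle along the fixture's +x axis in m: 0 released, end stop at 0.040. The spring takes 0.5 N per mm from zero, and a light friction. The red pointer stands in the green band from 0.014 to 0.026, its middle at 0.020 (10 N)
- plug_orange: orange two-pole plug, 26x22x46 mm, standing; bystander. Origin: centre of the underside
- lead_cap_green: green round lead cap, 23 mm in diameter, 33 mm tall; bystander. Origin: centre of the underside
- probe_blue: tall blue stud cap, 19 mm in diameter, 80 mm tall, standing; bystander. Origin: centre of the underside
- bush_brass: brass bush, 22 mm in diameter, 33 mm tall, standing; bystander (not a stud). Origin: centre of the underside
- wrench_10: small combination wrench lying flat, 128x24x7 mm, along its x; bystander. Origin: centre of the underside
- roller_bracket: cast bracket with two black rubber wheels, 156x112x65 mm; bystander on the right of the bench. Origin: centre of the underside

How it is judged:
On the way:
1. both studs stand upright in the tray, one in each cell, let go (z of each of stud_a, stud_b in the frame of tray below 0.007 m and angle between each of stud_a, stud_b's own z axis and vertical below 0.15 rad and linear speed of each of stud_a, stud_b below 0.02 m/s and contact force between the fingers and stud_a below 0.1 N and contact force between the fingers and stud_b below 0.1 N and ((x of stud_a in the frame of tray between -0.02 and 0.02 m and y of stud_a in the frame of tray between 0.004 and 0.04 m and x of stud_b in the frame of tray between -0.02 and 0.02 m and y of stud_b in the frame of tray between -0.04 and -0.004 m) or (x of stud_a in the frame of tray between -0.02 and 0.02 m and y of stud_a in the frame of tray between -0.04 and -0.004 m and x of stud_b in the frame of tray between -0.02 and 0.02 m and y of stud_b in the frame of tray between 0.004 and 0.04 m))), for 0.2 s.
At the end, for the whole second after the job is handed in: solenoid upright on the base plate, within 4 mm of saddle_seat, finger force over 3 N, pressing the saddle with 5 to 16 N at 14 to 26 mm travel (pointer in the green), at rest; both studs upright (0.15 rad), on the tray floor, released, one in each cell (all of step 1 and value of joint saddle between 0.014 and 0.026 m and x of solenoid in the frame of saddle_seat between -0.004 and 0.004 m and y of solenoid in the frame of saddle_seat between -0.004 and 0.004 m and z of solenoid in the frame of fixture below 0.016 m and angle between solenoid's own z axis and vertical below 0.1 rad and linear speed of solenoid below 0.01 m/s and contact force between the fingers and solenoid above 3 N and contact force between solenoid and saddle between 5 and 16 N); the arm keeps its last pose, push and grip.
It fails at once if one of the other things (plug, caps, bush, wrench, bracket) is shoved aside by more than 20 mm (distance of any of plug_orange, lead_cap_green, probe_blue, bush_brass, wrench_10, roller_bracket from where it was at the start of the episode above 0.02 m).
It fails at once if the saddle's spring is pressed home to its end stop (over 37 of 40 mm) (value of joint saddle above 0.037 m).
It also fails if it takes over 59 s, if anything falls off the work surface, if the arm or the gripper's body presses on something with over 40 N, if the wrist force passes 120 N, or if a joint passes its speed limit or range.

## Working session

There is one attempt and no reset: what is moved stays moved. The work goes in short steps, Python scripts to look and compute and a shell command to move; the robot and the scene stay as the last step left them, time stands still between calls to the robot, and variables do not carry over. Pictures are saved under pics/ and viewed, at most 10 in all, crops included, and the job is handed in when it is done.

```bash
mkdir -p pics
cat > h.py <<'E'
import numpy as np, cv2
from workcell import env
from scipy.spatial.transform import Rotation as R
def camT(n,s=None):
    c=env.calibration(n)
    if n!="wrist": return np.array(c["T"]),c
    s=s or env.get_state(); q=s["orientation"]
    T=np.eye(4); T[:3,:3]=R.from_quat([q[1],q[2],q[3],q[0]]).as_matrix(); T[:3,3]=s["tcp_pos"]
    return T@np.array(c["tool_from_camera"]),c
def ray(n,px,z,s=None):
    T,c=camT(n,s)
    u=cv2.undistortPoints(np.array([[px]],float),np.array(c["K"]),np.array(c["distortion"]))[0,0]
    d=T[:3,:3]@[u[0],u[1],1]; o=T[:3,3]
    return o+d*(z-o[2])/d[2]
def proj(n,P,s=None):
    T,c=camT(n,s); W=np.linalg.inv(T)
    p,_=cv2.projectPoints(np.array(P,float).reshape(-1,3),cv2.Rodrigues(W[:3,:3])[0],W[:3,3],np.array(c["K"]),np.array(c["distortion"]))
    return p[:,0]
def snap(n,f):
    im=env.read_camera(n); cv2.imwrite("pics/"+f,cv2.cvtColor(im,cv2.COLOR_RGB2BGR)); return im
E
python3 - <<'E'
from h import *
np.set_printoptions(precision=3,suppress=True)
s=env.get_state(); print(s)
ims=[snap(n,n+"0.png") for n in("top","side")]
for n in("top","side"):
    print(n,camT(n)[0][:3,3])
    for l,z in(("stud_a",.025),("tray",.013),("solenoid",.04),("fixture",.03),("saddle",.04),("plug_orange",.023),("lead_cap_green",.016),("probe_blue",.04),("bush_brass",.016),("wrench_10",.003),("roller_bracket",.03)):
        for d in env.recognise(n,l)[:3]: print(l,round(d["score"],2),np.array(d["centre"]),ray(n,d["centre"],z)[:2])
E
```

```text
{'clock': 0.0, 'joint_pos': array([1.121, 0.314, 0.045, 1.304, 0.   , 1.431]), 'qvel': array([-0.001, -0.002,  0.002,  0.001,  0.   ,  0.   ]), 'tau': array([  0.001, -48.063,  29.853,   0.02 ,   0.   ,   0.   ]), 'tcp_pos': array([0.175, 0.547, 0.247]), 'orientation': array([-0.   ,  0.154,  0.988, -0.001]), 'wrist_force': array([ 0.264, -0.417,  0.07 ]), 'ft_torque': array([ 0.008, -0.043, -0.002]), 'grip_force': 0.0, 'finger_gap': 0.08533266677653857}
top [0.504 0.007 1.102]
tray 0.82 [158.8 231.7] [0.452 0.241]
solenoid 0.73 [233.7 235.8] [0.444 0.028]
fixture 0.59 [194.3 182. ] [0.594 0.141]
saddle 0.55 [190.7 179.6] [0.6  0.15]
plug_orange 0.62 [151.2 145.1] [0.698 0.267]
lead_cap_green 0.45 [112.1 146.9] [0.692 0.379]
bush_brass 0.5 [193.1 250.5] [0.401 0.143]
wrench_10 0.55 [107.2 224.7] [0.47 0.39]
roller_bracket 0.63 [384.4 232.7] [ 0.457 -0.399]
side [0.435 1.008 0.715]
stud_a 0.53 [227.7 289.5] [0.595 0.351]
tray 0.56 [297.2 268.5] [0.452 0.246]
tray 0.38 [183.9 234.9] [0.749 0.172]
solenoid 0.85 [303.7 210.3] [0.452 0.046]
fixture 0.89 [241.8 235.3] [0.599 0.168]
saddle 0.55 [244.5 227.1] [0.596 0.146]
plug_orange 0.71 [191.2 254.3] [0.706 0.252]
lead_cap_green 0.55 [179.7 296.3] [0.695 0.38 ]
probe_blue 0.47 [183.7 231.4] [0.742 0.19 ]
bush_brass 0.69 [319.2 241.2] [0.405 0.14 ]
bush_brass 0.3 [295.8 269.5] [0.455 0.254]
wrench_10 0.6 [280.7 315.3] [0.475 0.384]
roller_bracket 0.71 [312.6 137.2] [ 0.452 -0.433]
```

Run:
```python
import cv2
a=cv2.imread("pics/top0.png");b=cv2.imread("pics/side0.png")
cv2.imwrite("pics/top0c.png",cv2.resize(a[110:290,80:280],None,fx=3.3,fy=3.3,interpolation=cv2.INTER_CUBIC))
cv2.imwrite("pics/side0c.png",cv2.resize(b[170:350,140:360],None,fx=3.3,fy=3.3,interpolation=cv2.INTER_CUBIC))
```

```text
(no output)
```

View pics/top0c.png

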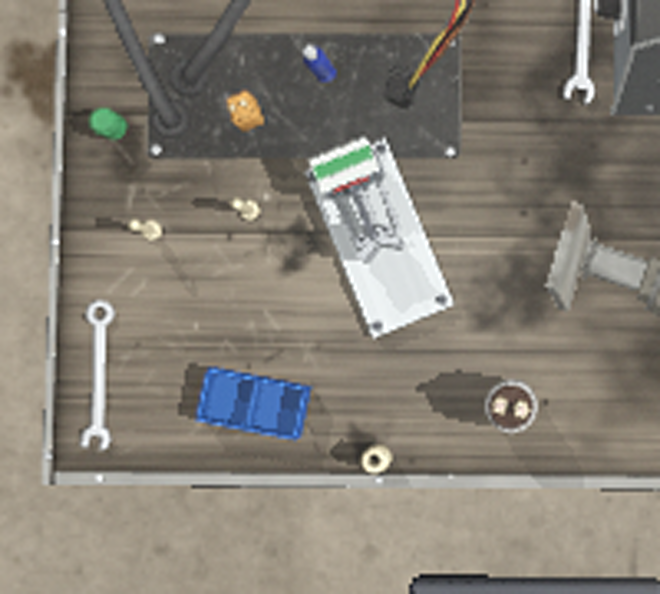

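View pics/side0c.png

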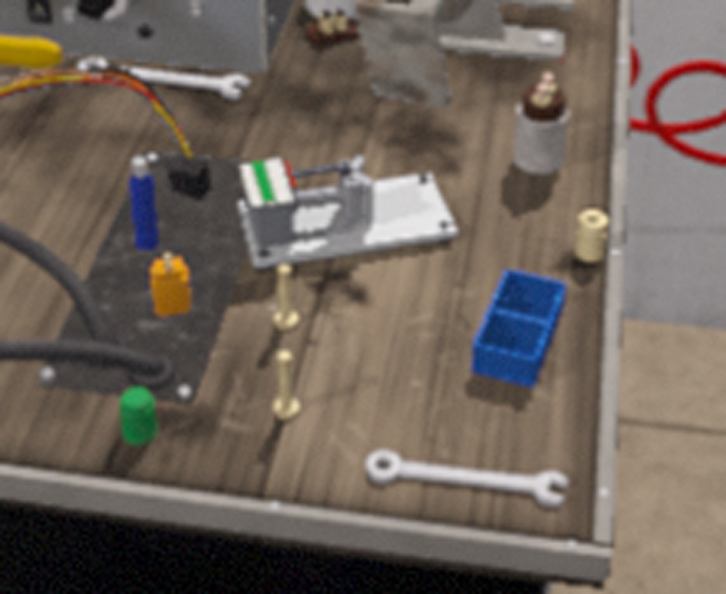

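The top view shows studs with feet near crop (153,231) and (250,210), the tray with rim corners (207,367), (311,384), (302,438) and (197,422), the solenoid at (511,406), and the fixture's open end at corners (373,335) and (453,303). The side view shows the stud feet at (286,319) and (286,407).

Run:
```python
from h import *
np.set_printoptions(precision=3,suppress=True)
t=lambda x,y,z:ray("top",(80+x/3.3,110+y/3.3),z)[:2]
s=lambda x,y,z:ray("side",(140+x/3.3,170+y/3.3),z)[:2]
print("stud1",t(153,231,.004),s(286,407,.004),s(284,352,.051)); print("stud2",t(251,211,.004),s(286,319,.004),s(285,267,.051))
P=np.array([t(*p,.026) for p in((207,367),(311,384),(302,438),(197,422))]);print("tray",P.mean(0),P)
v=P[0]+P[3]-P[1]-P[2];print("tray y yaw",np.degrees(np.arctan2(v[1],v[0])))
Q=np.array([s(*p,.026) for p in((507,270),(565,286),(530,385),(473,352))]);print("tray side",Q.mean(0))
A=t(373,335,.012);B=t(453,303,.012);C=t(383,140,.012);print("fix",A,B,C)
for v in(C-B,): print(np.degrees(np.arctan2(v[1],v[0])),np.linalg.norm(v))
n=A-B;print(np.degrees(np.arctan2(n[1],n[0]))-90,np.linalg.norm(n))
A=s(457,233,.012);B=s(436,174,.012);D=s(262,267,.012)
print("side",A,B,D,np.degrees(np.arctan2(*(D-A)[::-1])))
print("sol",t(511,406,.05),s(541,110,.05))
print("wristcam",env.calibration("wrist")["tool_from_camera"])
```

```text
stud1 [0.599 0.339] [0.6   0.343] [0.601 0.34 ]
stud2 [0.618 0.255] [0.618 0.259] [0.618 0.257]
tray [0.452 0.243] [[0.482 0.284]
 [0.468 0.196]
 [0.423 0.202]
 [0.435 0.291]]
tray y yaw 81.56386416756251
tray side [0.451 0.257]
fix [0.511 0.146] [0.539 0.077] [0.681 0.14 ]
24.086517432519724 0.15517850551608592
22.574769319249498 0.07430238768398104
side [0.507 0.151] [0.533 0.079] [0.646 0.215] 25.071119526322647
sol [0.453 0.025] [0.454 0.027]
wristcam [[ 0.002 -0.951 -0.311  0.079]
 [ 1.     0.002  0.001  0.001]
 [-0.001 -0.311  0.951 -0.126]
 [ 0.     0.     0.     1.   ]]
```

```bash
cat >> h.py <<'E'
def todo(x,y,z,yaw):
    "shift in present tool axes, then turn, to bring TCP to xyz with tool y at yaw (deg)"
    s=env.get_state(); q=s["orientation"]; M=R.from_quat([q[1],q[2],q[3],q[0]]).as_matrix()
    d=M.T@(np.array([x,y,z])-s["tcp_pos"]); a=np.degrees(np.arctan2(M[1,1],M[0,1]))
    t=np.radians((yaw-a+90)%180-90)
    print("shift",d.round(4),"turn",round(-t,3),"yaw now",round(a,2),"tcp",np.round(s["tcp_pos"],4),"gap",round(s["finger_gap"],4),"grip",round(s["grip_force"],1),"t",s["clock"],"F",np.round(s["wrist_force"],1))
E
python3 -m pendant '[[0,-0.054,-0.008,0,0],[-0.3,-0.058,-0.008,0,0],[-0.3,-0.058,-0.008,0,0],[-0.3,-0.058,-0.008,0,0],[-0.3,-0.058,-0.008,0.01,0],[-0.3,-0.058,-0.008,0.02,0],[-0.3,-0.058,-0.008,0.03,0],[-0.3,-0.058,-0.008,0.03,-0.162]]' 30
python3 -c "
from h import *
todo(.600,.341,.15,81.6)"
```

```text
clock: 2.2
tcp_pos: [0.5904, 0.3481, 0.1607]
orientation: [0.0, 0.072, 0.997, 0.0]
wrist_force: [0.9, -0.2, -0.1]
finger_gap: 0.0297
grip_force: 0.0
shift [-0.0105 -0.0056  0.0107] turn 0.003 yaw now 81.76 tcp [0.5904 0.3481 0.1607] gap 0.0297 grip 0.0 t 2.2 F [ 0.9 -0.2 -0.1]
```

Run:
```python
from h import *
np.set_printoptions(precision=4,suppress=True)
s=env.get_state(); im=snap("wrist","w1.png")
for d in env.recognise("wrist","stud_a"): print(d["score"],np.array(d["centre"]),ray("wrist",d["centre"],.025,s))
print(proj("wrist",[[.6,.341,0],[.6,.341,.051],[.618,.257,0],[.618,.257,.051]],s))
```

```text
0.65 [246.2 186.5] [0.597  0.3417 0.025 ]
0.54 [174.5 212.9] [0.615  0.2638 0.025 ]
[[246.5015 181.9535]
 [245.3177 198.6646]
 [175.2432 207.1257]
 [161.1217 227.7235]]
```

View pics/w1.png

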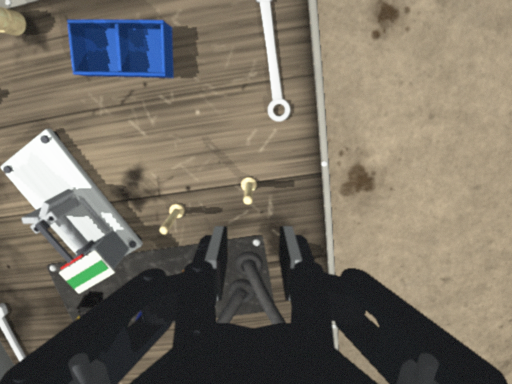

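Stud 1's foot is at (248,183) with its top at (247,202). Stud 2 runs from (177,210) to (163,231). Both match my estimates within about 2 px. The tray rim is at (68,20)–(172,75), and the fixture's open-end corners are at (46,130) and (3,167).

Run:
```python
from h import *
np.set_printoptions(precision=4,suppress=True)
w=lambda x,y,z:ray("wrist",(x,y),z)[:2]
P=np.array([w(*p,.026) for p in((68,20),(170,18),(173,75),(76,77))]);print("tray",P.mean(0))
v=P[1]+P[2]-P[0]-P[3];print(np.degrees(np.arctan2(v[1],v[0])))
A=w(46,130,.012);B=w(3,167,.012);D=w(142,243,.012)
print(A,B,D,np.degrees(np.arctan2(*(D-A)[::-1])),np.linalg.norm(D-A),np.linalg.norm(A-B))
print(w(248,183,.004),w(247,202,.051),w(177,210,.004),w(163,231,.051))
todo(.601,.3405,.044,81.6)
```

```text
tray [0.4552 0.2506]
80.7889661956936
[0.5115 0.1472] [0.5403 0.0834] [0.6488 0.2111] 24.982903718709146 0.15144282514145901 0.06996132817171702
[0.5993 0.339 ] [0.6024 0.3385] [0.6184 0.257 ] [0.6197 0.2559]
shift [-0.0101 -0.0023  0.112 ] turn -0.005 yaw now 81.33 tcp [0.5918 0.3447 0.156 ] gap 0.0299 grip 0.0 t 2.3 F [-0.9  0.6 -0.5]
```

```bash
python3 -m pendant '[[-0.3,-0.01,-0.003,0.03,0],[-0.3,0,0,0.03,0],[-0.3,0,0,0,0]]' >/dev/null
python3 -c "
from h import *
todo(.601,.340,.044,81.6)"
```

```text
shift [-0.0059 -0.0029  0.0546] turn -0.002 yaw now 81.5 tcp [0.5959 0.3439 0.0986] gap 0.03 grip 0.0 t 2.675 F [-1.   0.4  0.2]
```

```bash
python3 -m pendant '[[-0.3,-0.006,-0.003,0.02,0],[-0.3,0,0,0.034,0],[-0.3,0,0,0,0],[-0.3,0,0,0,0]]' >/dev/null
python3 -c "
from h import *
todo(.601,.340,.044,81.6)"
python3 -m pendant '[[-1,0,0,0,0],[-1,0,0,0,0],[-1,0,0,0,0]]' 30
python3 -m pendant '[[-1,0,0,-0.05,0],[-1,0,0,-0.03,0],[-1,0,0,0,0]]'
python3 -c "
from h import *
todo(.455,.266,.09,81.6)"
```

```text
shift [ 0.0031 -0.0015  0.0045] turn -0.001 yaw now 81.53 tcp [0.6043 0.341  0.0486] gap 0.0301 grip 0.0 t 3.175 F [-0.8 -0.2  0.8]
clock: 3.55
tcp_pos: [0.6047, 0.3412, 0.0492]
orientation: [0.001, 0.074, 0.997, 0.001]
wrist_force: [-0.4, -0.6, 7.1]
finger_gap: 0.0063
grip_force: 29.6
clock: 3.92
tcp_pos: [0.6055, 0.3416, 0.1308]
orientation: [0.003, 0.074, 0.997, 0.001]
wrist_force: [0.5, -0.3, -0.8]
finger_gap: 0.0061
grip_force: 29.5
shift [ 0.1379 -0.097   0.0398] turn -0.001 yaw now 81.54 tcp [0.6055 0.3416 0.1308] gap 0.0061 grip 29.5 t 3.925 F [ 0.5 -0.3 -0.8]
```

```bash
python3 -m pendant '[[-1,0.045,-0.031,0,0],[-1,0.047,-0.032,0,0],[-1,0.047,-0.031,0.02,0],[-1,0,0,0,0],[-1,0,0,0,0]]' >/dev/null
python3 - <<'E'
from h import *
s=env.get_state(); im=snap("wrist","w2.png"); im2=snap("side","s2.png")
a=im[:330]; b=cv2.resize(im2[170:350,140:360],None,fx=1.8,fy=1.8)
out=np.zeros((384,512+396,3),np.uint8); out[:330,:512]=a; out[:324,512:]=b
cv2.imwrite("pics/c2.png",cv2.resize(out[:330,:,::-1],(800,290),interpolation=cv2.INTER_AREA))
todo(.456,.269,.052,81.6)
E
```

```text
shift [-0.0016  0.0002  0.0558] turn -0.001 yaw now 81.53 tcp [0.4542 0.269  0.1078] gap 0.0064 grip 29.5 t 4.65 F [-0.5 -0.6 -0.5]
```

View pics/c2.png

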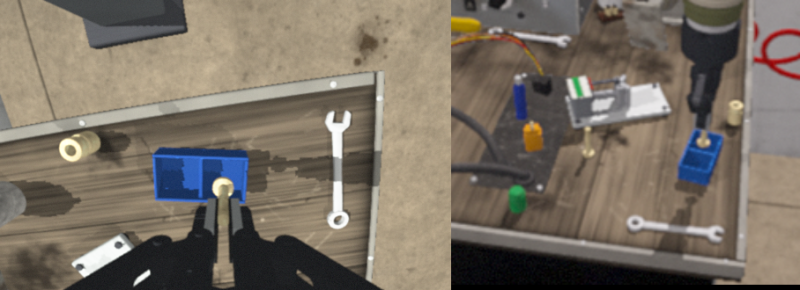

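The stud is held with its foot at about (252,212) in wrist pixels, over the tray's left-hand (+y) cell. The tray rim in the crop runs from (154,149) to (247,199).

Run:
```python
from h import *
np.set_printoptions(precision=4,suppress=True)
k=908/800
w=lambda x,y,z:ray("wrist",(x*k,y*k),z)[:2]
im=cv2.imread("pics/w2.png"); hsv=cv2.cvtColor(im,cv2.COLOR_BGR2HSV)
m=cv2.inRange(hsv,(105,120,60),(125,255,255)); m=cv2.morphologyEx(m,cv2.MORPH_OPEN,np.ones((3,3)))
n,l,st,_=cv2.connectedComponentsWithStats(m); i=1+st[1:,4].argmax(); print(st[i])
P=np.array([w(*p,.026) for p in((154,149),(247,150),(247,199),(153,199))]);print("tray",P.mean(0),P)
print("foot",w(222,187,.0625))
```

```text
[ 173  168  109   64 5616]
tray [0.4514 0.2497] [[0.4211 0.2136]
 [0.434  0.2948]
 [0.4817 0.2894]
 [0.4688 0.2011]]
foot [0.4501 0.2702]
```

```bash
python3 -m pendant '[[-1,-0.004,0,0.03,0],[-1,0,0,0.025,0],[-1,0,0,0,0],[-1,0,0,0,0]]'
python3 -c "
from h import *
todo(.459,.270,.052,81.6)"
```

```text
clock: 5.15
tcp_pos: [0.4575, 0.2682, 0.0527]
orientation: [0.0, 0.074, 0.997, 0.0]
wrist_force: [0.4, -0.2, -1.1]
finger_gap: 0.0065
grip_force: 31.7
shift [-0.0012  0.002   0.0007] turn -0.001 yaw now 81.53 tcp [0.4575 0.2682 0.0527] gap 0.0065 grip 31.7 t 5.15 F [ 0.4 -0.2 -1.1]
```

```bash
python3 -m pendant '[[-1,0,0,0.001,0],[-1,0,0,0,0]]'
python3 -m pendant '[[-0.5,0,0,0,0],[-0.5,0,0,0,0],[-0.5,0,0,0,0],[-0.5,0,0,-0.03,0],[-0.4,0,0,-0.05,0],[-0.3,0,0,0,0]]'
python3 - <<'E'
from h import *
snap("wrist","w3.png")
im=snap("top","t3.png")
todo(.619,.257,.12,81.6)
E
```

```text
clock: 5.4
tcp_pos: [0.4566, 0.2678, 0.0517]
orientation: [0.0, 0.074, 0.997, 0.0]
wrist_force: [-0.4, 0.9, 0.3]
finger_gap: 0.0064
grip_force: 31.7
clock: 6.15
tcp_pos: [0.459, 0.2688, 0.1354]
orientation: [0.004, 0.074, 0.997, 0.002]
wrist_force: [1.2, 0.4, -0.6]
finger_gap: 0.0299
grip_force: 0.0
shift [-0.1622  0.0132  0.012 ] turn -0.001 yaw now 81.53 tcp [0.4566 0.2678 0.1318] gap 0.0297 grip 0.0 t 6.25 F [ 0.5  0.4 -0.6]
```

View pics/w3.png

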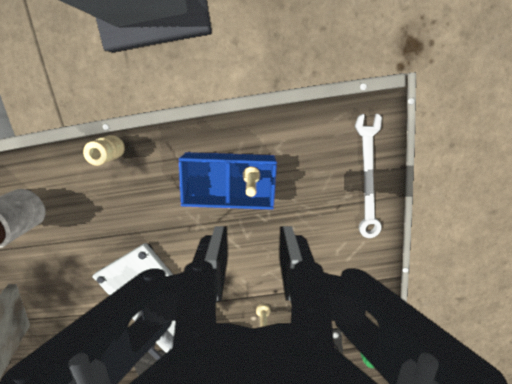

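```bash
python3 -m pendant '[[-0.3,-0.053,0.005,0,0],[-0.3,-0.053,0.004,0,0],[-0.3,-0.052,0.004,0.01,0],[-0.3,0,0,0,0],[-0.3,0,0,0,0]]' >/dev/null
python3 - <<'E'
from h import *
np.set_printoptions(precision=4,suppress=True)
s=env.get_state(); im=snap("wrist","w4.png")
for d in env.recognise("wrist","stud_b"): print(d["score"],np.array(d["centre"]),ray("wrist",d["centre"],.025,s))
print(proj("wrist",[[.619,.257,.025]],s))
todo(.619,.257,.046,81.6)
E
```

```text
0.61 [258.  197.4] [0.6165 0.2617 0.025 ]
[[253.0121 200.8496]]
shift [-0.0063  0.0007  0.0749] turn -0.001 yaw now 81.57 tcp [0.6128 0.2573 0.1209] gap 0.0299 grip 0.0 t 6.975 F [ 0.3 -0.7  0.1]
```

Stud 1 stands upright in the right-hand cell of the wrist view, foot at (251,173) and top at (251,188). Next is stud 2.

```bash
python3 -m pendant '[[-0.3,-0.004,0.001,0.045,0],[-0.3,0,0,0.03,0],[-0.3,0,0,0,0],[-0.3,0,0,0,0]]' >/dev/null
python3 -c "
from h import *
todo(.619,.258,.048,81.6)"
python3 -m pendant '[[-1,0,0,0,0],[-1,0,0,0,0],[-1,0,0,0,0],[-1,0,0,-0.05,0],[-1,0,0,-0.03,0],[-1,0,0,0,0]]' 30
python3 -c "
from h import *
todo(.455,.2285,.108,81.6)"
```

```text
shift [-0.0003 -0.0001  0.0002] turn -0.001 yaw now 81.57 tcp [0.6187 0.2581 0.0482] gap 0.0299 grip 0.0 t 7.475 F [ 0.1 -0.2  0.6]
clock: 8.22
tcp_pos: [0.6206, 0.2582, 0.1299]
orientation: [0.003, 0.074, 0.997, 0.001]
wrist_force: [-0.4, 0.7, -0.3]
finger_gap: 0.0064
grip_force: 29.5
shift [ 0.1596 -0.0538  0.0208] turn -0.001 yaw now 81.53 tcp [0.6206 0.2582 0.1299] gap 0.0064 grip 29.5 t 8.225 F [-0.4  0.7 -0.3]
```

```bash
python3 -m pendant '[[-1,0.054,-0.018,0,0],[-1,0.054,-0.018,0,0],[-1,0.054,-0.018,0.02,0],[-1,0,0,0,0],[-1,0,0,0,0]]' >/dev/null
python3 - <<'E'
from h import *
s=env.get_state(); im=snap("wrist","w5.png")
cv2.imwrite("pics/c5.png",cv2.resize(im[120:300,150:350,::-1],None,fx=3,fy=3,interpolation=cv2.INTER_CUBIC))
todo(.451,.2285,.051,81.6)
E
```

```text
shift [ 0.0007 -0.      0.0554] turn -0.001 yaw now 81.53 tcp [0.4516 0.2284 0.1064] gap 0.0066 grip 29.5 t 8.9 F [-0.3  0.2 -1.1]
```

View pics/c5.png

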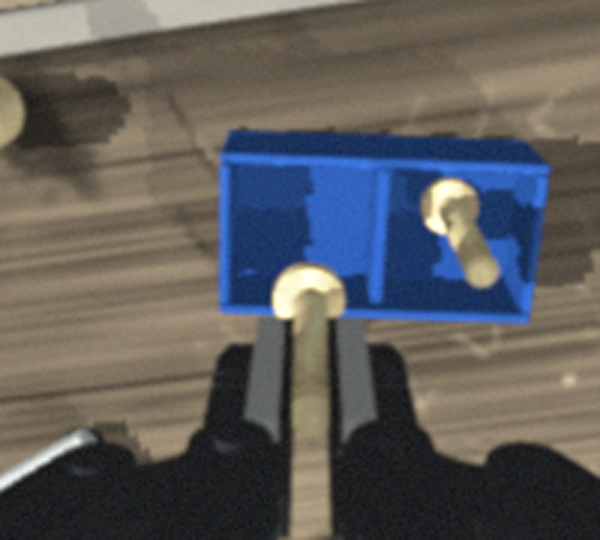

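Stud 2 is held with its foot at crop (308,292). The empty cell's rim centre is at about (302,233), and stud 1 stands in the other cell.

```bash
python3 - <<'E'
from h import *
print(ray("wrist",(150+308/3,120+292/3),.0605),ray("wrist",(150+302/3,120+233/3),.026))
E
python3 -m pendant '[[-1,0,0,0.03,0],[-1,0,0,0.025,0],[-1,0,0,0,0],[-1,0,0,0,0]]'
```

```text
[0.45151291 0.22946019 0.0605    ] [0.45003181 0.22807176 0.026     ]
clock: 9.4
tcp_pos: [0.4519, 0.2284, 0.0517]
orientation: [0.001, 0.074, 0.997, 0.0]
wrist_force: [-0.3, -0.0, 0.0]
finger_gap: 0.0063
grip_force: 31.8
```

```bash
python3 -m pendant '[[-0.5,0,0,0,0],[-0.5,0,0,0,0],[-0.5,0,0,0,0],[-0.5,0,0,-0.05,0],[-0.4,0,0,-0.06,0],[1,0,0,0,0]]' >/dev/null
python3 -m pendant '[[1,-0.007,-0.05,0,0],[1,-0.007,-0.05,0,0],[1,-0.008,-0.05,0,0],[1,-0.008,-0.05,0,0],[1,0,0,0,-0.144],[1,0,0,0,-0.144],[1,0,0,0,-0.144],[1,0,0,0,-0.144]]'
python3 - <<'E'
from h import *
np.set_printoptions(precision=4,suppress=True)
im=snap("side","s6.png")
todo(.4535,.026,.032,114.5)
s=env.get_state(); im=snap("wrist","w6.png")
for d in env.recognise("wrist","solenoid"): print(d["score"],np.array(d["centre"]),ray("wrist",d["centre"],.04,s))
E
```

```text
clock: 11.15
tcp_pos: [0.45, 0.0258, 0.1606]
orientation: [-0.001, -0.215, 0.977, 0.0]
wrist_force: [0.7, 0.7, -0.2]
finger_gap: 0.0854
grip_force: 0.0
shift [-0.0034 -0.0014  0.1287] turn 0.009 yaw now 115.04 tcp [0.45   0.0258 0.1607] gap 0.0852 grip 0.0 t 11.2 F [-0.3 -0.1 -0.2]
0.66 [250.4 187.3] [0.4539 0.0259 0.04  ]
```

View pics/w6.png

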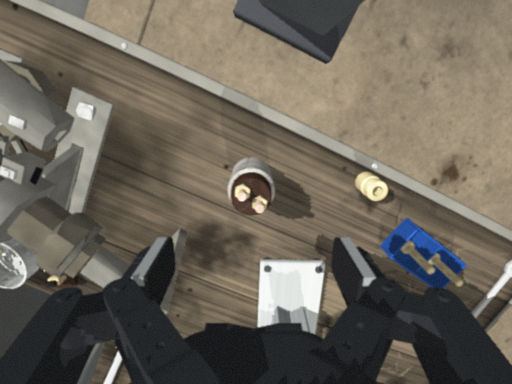

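The solenoid cap is centred at about (251,192), midway between the fingers. The studs stand in the tray at (410,250) and (437,263). The fixture's open edge runs from (261,263) to (326,263), parallel to the closing line.

```bash
python3 - <<'E'
from h import *
A=ray("wrist",(326,262.5),.012)[:2];B=ray("wrist",(261,262.5),.012)[:2];n=A-B
print(A,B,(A+B)/2,np.linalg.norm(n),np.degrees(np.arctan2(n[1],n[0])))
T=ray("wrist",(246.5,193),.072);print(proj("wrist",[[.4535,.026,.064],[.4535,.026,.05]]))
E
python3 -m pendant '[[1,-0.003,-0.001,0.045,0.009],[1,0,0,0.045,0],[1,0,0,0.038,0],[1,0,0,0,0],[1,0,0,0,0]]'
python3 -m pendant '[[-1,0,0,0,0],[-1,0,0,0,0],[-1,0,0,0,0],[-1,0,0,0,0],[-1,0,0,0,0]]' 60
python3 -c "
from h import *
todo(.4535,.026,.032,114.5)"
```

```text
[0.51031279 0.14774512] [0.5413038  0.07860628] [0.5258083 0.1131757] 0.07576689195966045 114.14397973214837
[[250.53944585 195.6348363 ]
 [250.65562989 190.31018556]]
clock: 11.92
tcp_pos: [0.4543, 0.0261, 0.0342]
orientation: [0.0, -0.208, 0.978, -0.0]
wrist_force: [0.6, 0.2, 0.3]
finger_gap: 0.0851
grip_force: 0.0
clock: 12.55
tcp_pos: [0.4547, 0.0259, 0.0346]
orientation: [0.001, -0.208, 0.978, -0.001]
wrist_force: [-1.5, -0.7, 7.0]
finger_gap: 0.0417
grip_force: 60.0
shift [0.0011 0.0006 0.0026] turn -0.009 yaw now 114.01 tcp [0.4547 0.0259 0.0346] gap 0.0417 grip 60.0 t 12.55 F [-1.5 -0.7  7. ]
```

```bash
python3 -m pendant '[[-1,0,0,-0.02,0],[-1,0,0,-0.02,0],[-1,0,0,0,0],[-1,0,0,0,0]]'
python3 -c "
from h import *
todo(.5486,.1234,.075,114.14)"
```

```text
clock: 13.05
tcp_pos: [0.453, 0.0262, 0.0725]
orientation: [-0.001, -0.208, 0.978, 0.0]
wrist_force: [-0.5, -0.0, -6.0]
finger_gap: 0.0413
grip_force: 62.2
shift [-0.1269  0.0498 -0.0025] turn -0.002 yaw now 114.01 tcp [0.453  0.0262 0.0725] gap 0.0413 grip 62.2 t 13.05 F [-0.5 -0.  -6. ]
```

```bash
python3 -m pendant '[[-1,-0.02,0.0125,0,0],[-1,-0.035,0.0125,0,0],[-1,-0.035,0.0125,0,0],[-1,-0.025,0.0125,0,0],[-1,-0.012,0,0,0],[-1,0,0,0,0],[-1,0,0,0,0]]' >/dev/null
python3 - <<'E'
from h import *
todo(.5486,.1234,.0475,114.14)
a=snap("wrist","w7.png");b=snap("side","s7.png");c=snap("top","t7.png")
out=np.hstack([a[100:300,150:350],b[150:350,140:340],c[100:300,100:300]])
cv2.imwrite("pics/c7.png",cv2.resize(out[:,:,::-1],(800,267)))
E
```

```text
shift [-0.0008  0.0004  0.0251] turn -0.003 yaw now 113.98 tcp [0.548  0.1227 0.0726] gap 0.0411 grip 62.2 t 13.925 F [-0.3 -0.6 -4.8]
```

View pics/c7.png

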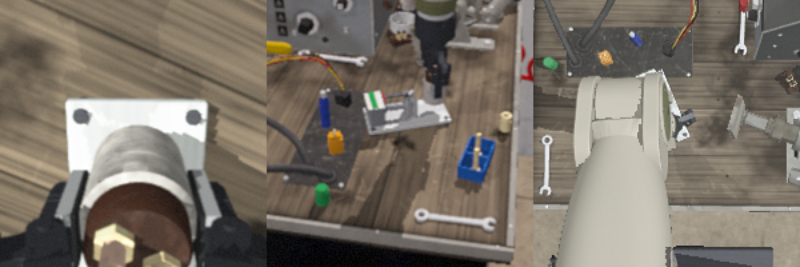

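The wrist view shows the can centred on the plate: corners at crop columns 67 and 207, can mid at 137. The side view shows both studs standing in the tray.

```bash
python3 -m pendant '[[-1,0,0,0.012,0],[-1,0,0,0.011,0],[-1,0,0,0,0],[-1,0,0,0,0]]'
python3 -m pendant '[[-1,0,0,0.0015,0],[-1,0,0,0,0]]'
```

```text
clock: 14.58
tcp_pos: [0.5492, 0.1235, 0.0501]
orientation: [-0.0, -0.208, 0.978, 0.0]
wrist_force: [-0.8, -0.2, -3.9]
finger_gap: 0.0417
grip_force: 62.2
clock: 14.82
tcp_pos: [0.5495, 0.1236, 0.0489]
orientation: [0.0, -0.208, 0.978, 0.0]
wrist_force: [-1.0, 0.3, -5.0]
finger_gap: 0.0413
grip_force: 62.2
```

```bash
for i in 1 2 3; do python3 -m pendant '[[-1,0,0,0.001,0],[-1,0,0,0,0]]' | grep -E "tcp|wrist"; done
```

```text
tcp_pos: [0.5493, 0.1235, 0.0478]
wrist_force: [0.1, 0.4, -6.1]
tcp_pos: [0.5494, 0.1235, 0.0468]
wrist_force: [-0.8, -0.2, -5.2]
tcp_pos: [0.5494, 0.1235, 0.0467]
wrist_force: [-4.1, -0.1, 4.7]
```

```bash
python3 -m pendant '[[-1,0,0,-0.0008,0],[-1,0,0,0,0]]'| grep -E "tcp|wrist"; python3 -m pendant '[[-1,-0.006,0,0,0],[-1,-0.006,0,0,0],[-1,-0.004,0,0,0],[-1,0,0,0,0]]' | grep -E "tcp|wrist"
for i in 1 2 ; do python3 -m pendant '[[-1,-0.004,0,0,0],[-1,-0.004,0,0,0],[-1,0,0,0,0]]' | grep -E "tcp|wrist";done; python3 -c "
from h import *
todo(.5852,.1398,.047,114.14)"
```

```text
tcp_pos: [0.5494, 0.1235, 0.0467]
wrist_force: [-2.0, -0.6, 1.8]
tcp_pos: [0.5636, 0.1298, 0.0467]
wrist_force: [-4.5, -2.4, 4.2]
tcp_pos: [0.5698, 0.1326, 0.0468]
wrist_force: [-7.7, -4.2, 7.5]
tcp_pos: [0.5754, 0.135, 0.0468]
wrist_force: [-12.3, -6.2, 12.1]
shift [-0.0109  0.0004 -0.0003] turn -0.003 yaw now 113.98 tcp [0.5754 0.135  0.0468] gap 0.0413 grip 64.0 t 17.075 F [-12.3  -6.2  12.1]
```

```bash
python3 -m pendant '[[-1,0,0,-0.001,0],[-1,-0.004,0,0,0],[-1,0,0,0,0]]' | grep -E "tcp|wrist|orie"
python3 - <<'E'
from h import *
b=snap("side","s8.png");a=snap("side","s8b.png")
b=((b.astype(float)+a)/2).astype(np.uint8)
cv2.imwrite("pics/c8.png",cv2.resize(b[200:260,205:305,::-1],None,fx=8,fy=8,interpolation=cv2.INTER_CUBIC))
E
```

```text
tcp_pos: [0.5786, 0.1364, 0.0468]
orientation: [-0.004, -0.208, 0.978, -0.001]
wrist_force: [-11.3, -6.0, 7.1]
```

View pics/c8.png

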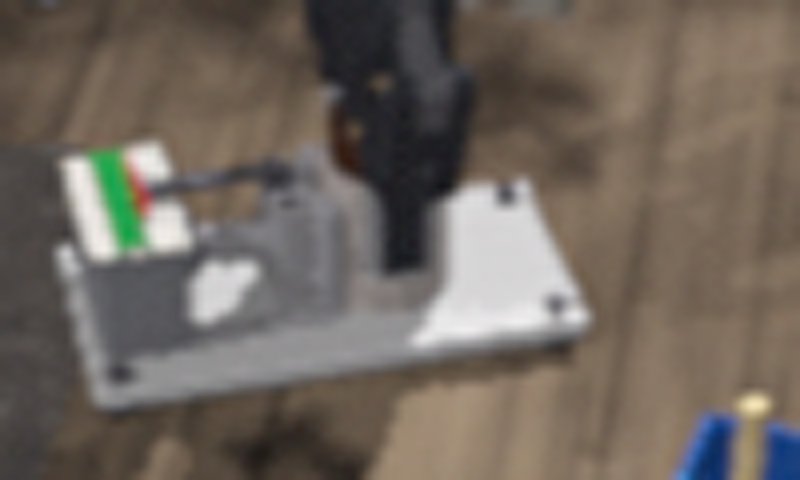

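The red pointer at crop (142,190) lies just short of the green band (about 98–133 in that row). That fits a travel of about 12 mm, so about 7.5 mm more is needed.

```bash
python3 -m pendant '[[-1,-0.004,0,-0.0007,0],[-1,-0.004,0,-0.0005,0],[-1,0,0,0,0],[-1,0,0,0,0]]' | grep -E "tcp|wrist|orie|grip"
python3 - <<'E'
from h import *
b=np.mean([snap("side",f"s9{i}.png").astype(float) for i in range(3)],0).astype(np.uint8)
o=np.hstack([b[210:245,205:255],b[195:265,265:365][:35]*0+0]) if 0 else b[210:300,205:325]
cv2.imwrite("pics/c9.png",cv2.resize(o[:,:,::-1],None,fx=6.6,fy=6.6,interpolation=cv2.INTER_CUBIC))
todo(.5852,.1398,.047,114.14)
E
```

```text
tcp_pos: [0.5838, 0.1387, 0.0469]
orientation: [-0.006, -0.207, 0.978, -0.002]
wrist_force: [-14.2, -9.1, 4.1]
grip_force: 63.4
shift [-0.0017  0.0004 -0.0001] turn -0.003 yaw now 113.95 tcp [0.5838 0.1387 0.0469] gap 0.0414 grip 63.4 t 18.2 F [-14.   -9.3   5.1]
```

View pics/c9.png

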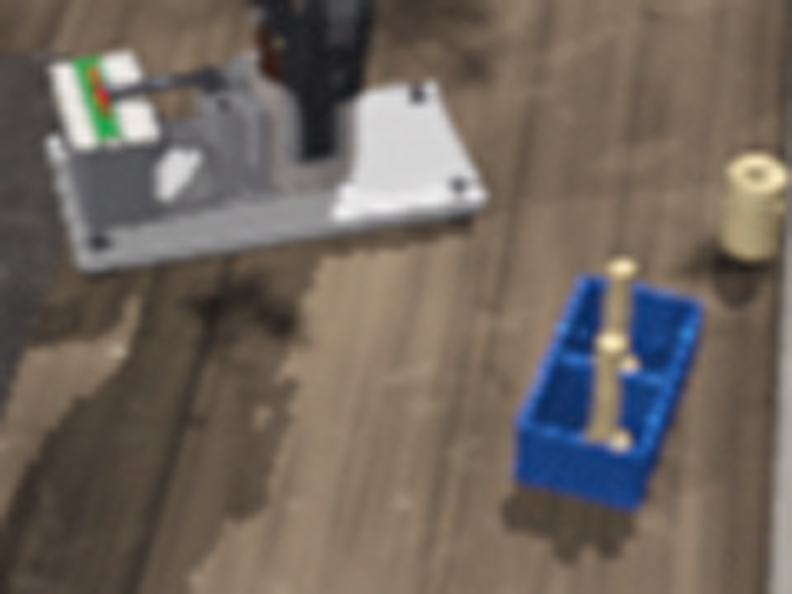

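The red pointer is now inside the green band at crop (103,95), and both studs stand upright, one in each cell. I'll ease the downward load, let it settle and hand in.

```bash
python3 -m pendant '[[-1,-0.0006,0,-0.0005,0],[-1,0,0,0,0],[-1,0,0,0,0],[-1,0,0,0,0],[-1,0,0,0,0],[-1,0,0,0,0]]'
python3 -c "
from h import *
s=env.get_state();p=s['tcp_pos']-np.array([.5669,.1316,0]);a=np.radians(24.14);print(p[0]*np.cos(a)+p[1]*np.sin(a),-p[0]*np.sin(a)+p[1]*np.cos(a),np.abs(s['qvel']).max())
print(env.hand_in())"
```

```text
clock: 18.95
tcp_pos: [0.5839, 0.1388, 0.047]
orientation: [-0.007, -0.207, 0.978, -0.002]
wrist_force: [-13.7, -11.5, 3.4]
finger_gap: 0.0418
grip_force: 63.3
0.01847211830981565 -0.000407024830435772 0.001985592115402268
the job is handed in; nothing more can be done
None
```

Job handed in at about 19 s: both studs stand upright in the tray, one per cell, and the solenoid is gripped (63 N) and pressed into the V at about 18 mm travel with the pointer in the green; the hand-in returned no verdict, and I only estimated the saddle force, at 9–12 N.

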